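# Put the stacked wrench sockets back in their wells

## Task

Five wrench sockets have been left in two piles beside the row of blue trays. Take the piles apart and stand each socket upright, down on the floor of the well made for its size: the smallest socket in the smallest well, the next in the next larger, and so on up to the largest. Set them down rather than dropping them, and do not let any socket topple over.

Things in the scene. Friction and masses are not known exactly. Their poses are not given: they have to be found in the camera images.
- socket_64_center (a point): Steel wrench socket, a plain upright cylinder 64 mm in diameter and 46 mm high (edges bevelled by 2.5 mm at most, small black square drive hole in its flat top, thin dark rings round it; solid for handling; nominally 450 g). It starts upright, at the foot of one pile. The point is its centre, 23 mm above its underside; its z axis is the cylinder's axis. Any grasp yaw will do.
- socket_54_center (a point): Steel wrench socket, a plain upright cylinder 54 mm in diameter and 46 mm high (edges bevelled by 2.5 mm at most, small black square drive hole in its flat top, thin dark rings round it; solid for handling; nominally 320 g). It starts upright, at the foot of the other pile. The point is its centre, 23 mm above its underside; its z axis is the cylinder's axis. Any grasp yaw will do.
- socket_44_center (a point): Steel wrench socket, a plain upright cylinder 44 mm in diameter and 42 mm high (edges bevelled by 2.5 mm at most, small black square drive hole in its flat top, thin dark rings round it; solid for handling; nominally 200 g). It starts upright, at the second layer of one of the piles. The point is its centre, 21 mm above its underside; its z axis is the cylinder's axis. Any grasp yaw will do.
- socket_34_center (a point): Steel wrench socket, a plain upright cylinder 34 mm in diameter and 42 mm high (edges bevelled by 2.5 mm at most, small black square drive hole in its flat top, thin dark rings round it; solid for handling; nominally 110 g). It starts upright, at the second layer of the other pile. The point is its centre, 21 mm above its underside; its z axis is the cylinder's axis. Any grasp yaw will do.
- socket_24_center (a point): Steel wrench socket, a plain upright cylinder 24 mm in diameter and 40 mm high (edges bevelled by 2.5 mm at most, small black square drive hole in its flat top, thin dark rings round it; solid for handling; nominally 50 g). It starts upright, at the third layer, on top of the 44 mm socket. The point is its centre, 20 mm above its underside; its z axis is the cylinder's axis. Any grasp yaw will do.
- well_64 (a point): Centre of the floor of the round well for the 64 mm socket: 80 mm in diameter and 6 mm deep, in the middle of a fixed blue tray module 100 mm square. The module's top is 6 mm above this point, this point is 6 mm above the table. z is up, x and y run along the module's edges. Five such modules, alike but for the size of the well, stand in a row across the table beyond the piles, in any order, centres about 120 mm apart.
- well_54 (a point): Centre of the floor of the round well for the 54 mm socket: 70 mm in diameter and 6 mm deep, in the middle of a fixed blue tray module 100 mm square. The module's top is 6 mm above this point, this point is 6 mm above the table. z is up, x and y run along the module's edges. Five such modules, alike but for the size of the well, stand in a row across the table beyond the piles, in any order, centres about 120 mm apart.
- well_44 (a point): Centre of the floor of the round well for the 44 mm socket: 60 mm in diameter and 6 mm deep, in the middle of a fixed blue tray module 100 mm square. The module's top is 6 mm above this point, this point is 6 mm above the table. z is up, x and y run along the module's edges. Five such modules, alike but for the size of the well, stand in a row across the table beyond the piles, in any order, centres about 120 mm apart.
- well_34 (a point): Centre of the floor of the round well for the 34 mm socket: 50 mm in diameter and 6 mm deep, in the middle of a fixed blue tray module 100 mm square. The module's top is 6 mm above this point, this point is 6 mm above the table. z is up, x and y run along the module's edges. Five such modules, alike but for the size of the well, stand in a row across the table beyond the piles, in any order, centres about 120 mm apart.
- well_24 (a point): Centre of the floor of the round well for the 24 mm socket: 40 mm in diameter and 6 mm deep, in the middle of a fixed blue tray module 100 mm square. The module's top is 6 mm above this point, this point is 6 mm above the table. z is up, x and y run along the module's edges. Five such modules, alike but for the size of the well, stand in a row across the table beyond the piles, in any order, centres about 120 mm apart.

How it is judged (in metres and radians):
At the end, for the whole second after the job is handed in: Each of the five sockets stands in the well of its own size: its centre within 12 mm (horizontally) of the well's centre, its foot on the well's floor (within 3 mm), upright within 0.08 rad, at rest and let go (horizontal distance between socket_64_center and well_64 below 0.012 m and z of socket_64_center in the frame of well_64 below 0.026 m and angle between each of socket_64_center, socket_54_center, socket_44_center, socket_34_center, socket_24_center's own z axis and vertical below 0.08 rad and linear speed of each of socket_64, socket_54, socket_44, socket_34, socket_24 below 0.02 m/s and horizontal distance between socket_54_center and well_54 below 0.012 m and z of socket_54_center in the frame of well_54 below 0.026 m and horizontal distance between socket_44_center and well_44 below 0.012 m and z of socket_44_center in the frame of well_44 below 0.024 m and horizontal distance between socket_34_center and well_34 below 0.012 m and z of socket_34_center in the frame of well_34 below 0.024 m and horizontal distance between socket_24_center and well_24 below 0.012 m and z of socket_24_center in the frame of well_24 below 0.023 m); the robot touches nothing.
It fails at once if a socket toppled over (leant more than 0.6 rad) (angle between any of socket_64_center, socket_54_center, socket_44_center, socket_34_center, socket_24_center's own z axis and vertical above 0.6 rad).
It fails at once if a socket was dropped (moving faster than 0.9 m/s, a fall of about 40 mm, with no finger on it) ((linear speed of socket_64 above 0.9 m/s and contact force between socket_64 and the fingers below 0.05 N) or (linear speed of socket_54 above 0.9 m/s and contact force between socket_54 and the fingers below 0.05 N) or (linear speed of socket_44 above 0.9 m/s and contact force between socket_44 and the fingers below 0.05 N) or (linear speed of socket_34 above 0.9 m/s and contact force between socket_34 and the fingers below 0.05 N) or (linear speed of socket_24 above 0.9 m/s and contact force between socket_24 and the fingers below 0.05 N)).
It also fails if it takes over 106 s, if anything falls off the work surface, if the arm or the gripper's body presses on something with over 40 N, if the wrist force passes 120 N, or if a joint passes its speed limit or range.

## Robot

A 7-joint arm with a two-finger parallel gripper is mounted at the origin on the work surface. World frame = base frame: x ahead of the robot, y to its left, z up, the work surface at z = 0. Lengths are in mm, angles in rad, forces in N, time in s.
With the tool pointing down it reaches from about 400 to 875 mm from the base axis. Payload 4.4 kg.
Tool frame: the origin (TCP) lies at the centre of the arm's flange, where the gripper is bolted on; the fingertips stand 173 mm ahead of it and the grasp point (between the pads) lies 155 mm ahead of it; z points along the fingers, y is the direction in which the jaws open and shut (so a half turn about z gives the same grasp; the last joint's range is limited). The gripper opens to 85 mm and grips with 20 to 120 N. Pads are 22 mm wide; open, the fingers measure 114 mm over their backs; the gripper's body (76 mm by 85 mm) begins 54 mm behind the grasp point. The pads swing forward as they close: fully open they stand 13 mm farther back than shut.
Start: joints at [-1.364, 0.628, 0.038, 1.517, -0.027, 0.996, -0.02], TCP at [175.11, 625.981, 404.713] pointing down, gripper open.
Joint ranges: [-3.06, 3.06], [-0.37, 2.12], [-1.25, 1.32], [0.18, 2.47], [-1.1, 4.24], [0.23, 1.98], [-2.94, 2.94]. Speed limits (rad/s): [2.57, 2.57, 3.14, 3.14, 3.14, 3.14, 3.14].

## Interface

Orientations are given as [roll, pitch, yaw] about the fixed x, y, z axes, in that order (R = Rz(yaw) Ry(pitch) Rx(roll)).
In Python, from cell import * gives the robot as it stands. The module is installed in compiled form; this text tells all that it offers.
- The arm moves only by the shell command python3 -m jog 'ROWS'. ROWS is JSON, one flat list of numbers, 5 for each row, row after row: the shift along the tool's x, y, z in mm, then the turn about the tool's z in degrees, then the finger opening in mm, from 0 to 85.4. A call has 1 to 20 rows; each row is the pose to reach, as a shift and turn from the pose commanded when the call began, along the tool's axes at that moment; what a row does not reach only later rows make up. A row lasts 1/12 s, in which the tool goes at most 41.7 mm and 7.16 degrees, less where a joint would pass 70% of its speed; a pose out of reach is approached as far as the arm can. A call with a gripper value outside its range is refused whole. The fingers move at their own pace and stop on an object; the grip force is fixed at half the most. Time passes only in rows, so rows that repeat a pose let the fingers close. It gives the time, the measured TCP pose, the force and the opening at its end, in the units of the state.
- read_state(): the state, without advancing time (a new reading comes with each control period).
- get_image(name): name is "side" or "top" or "wrist"; returns (picture, depth): 420x560x3 uint8, blue, green, red; 420x560 float32, mm along the optical axis (not along the pixel's ray), 0 where there is no reading.
- camera_params(name): a dict with "K" (3x3 intrinsics, pixels), "T" (4x4, takes a point from camera to world coordinates). Camera axes: x right, y up, looking along -z (the intrinsics and any distortion apply to the point x, -y, -z); pixel columns grow to the right and rows downward; lengths in mm; the calibration is good to about 2 mm. A picture is of the moment at which its call begins: read the wrist's pose just before it. camera_params takes no time and is no camera call; for the wrist camera it gives the pose at the moment of the call.
- finish_job(): hands the job in, once; it reports no verdict.
The state is a dict: "clock": time; "qpos": joint angles; "qd": joint speeds; "tau": joint torques, N m; "eef_pos": TCP position; "tool_rot": TCP orientation; "force": force on the tool from outside, world axes, zero at the start; "torque": the same for the moment, N m; "width": finger opening in mm.
Only numpy, scipy, OpenCV 4.12 (cv2) and the standard library are available. Lean on these libraries where they do the work, as an engineer would, in place of code of your own. Each camera call takes 0.05 s, during which the arm holds its last target.

## Working session

There is one attempt and no reset: what is moved stays moved. The work goes in short steps, Python scripts to look and compute and a shell command to move; the robot and the scene stay as the last step left them, time stands still between calls to the robot, and variables do not carry over. Pictures are saved under pics/ and viewed, and the job is handed in when it is done.

```bash
mkdir -p pics; python3 - <<'E'
from cell import *
import cv2,numpy as np
print(read_state())
for n in ["side","top","wrist"]:
    p=camera_params(n); print(n,np.round(p["K"],1).tolist(),np.round(p["T"],3).tolist(),[k for k in p])
    im,d=get_image(n); cv2.imwrite(f"pics/{n}0.png",im); np.save(f"{n}0.npy",d); print((d>0).mean())
E
```

```text
{'clock': 0.0, 'qpos': array([-1.36379603,  0.62934254,  0.03841211,  1.5183571 , -0.02698173,
        0.99628607, -0.0199489 ]), 'qd': array([ 0.00073359, -0.00032365,  0.00171649, -0.00149941, -0.00046836,
        0.0008213 ,  0.00047098]), 'tau': array([-3.71573369e-04, -5.63410306e+01,  1.22633781e+00, -1.93441325e+01,
        1.09843182e-02,  1.05688378e-02,  7.21407872e-06]), 'eef_pos': array([175.00733908, 625.69637272, 403.79404244]), 'tool_rot': array([-3.13971689e+00,  2.19835311e-05,  2.86887781e+00]), 'force': array([-0.04191658, -0.18934342, -0.35705302]), 'torque': array([ 0.00137908, -0.02620273, -0.00653178]), 'width': 85.44515271443416}
side [[504.4, 0.0, 275.6], [0.0, 504.4, 220.3], [0.0, 0.0, 1.0]] [[0.907, 0.273, -0.321, 221.47], [-0.421, 0.613, -0.668, -611.112], [0.014, 0.741, 0.671, 742.294], [0.0, 0.0, 0.0, 1.0]] ['K', 'T']
0.9957568027210885
top [[467.9, 0.0, 280.8], [0.0, 467.9, 207.6], [0.0, 0.0, 1.0]] [[0.009, 0.986, -0.167, 398.053], [-0.999, 0.003, -0.041, -9.446], [-0.04, 0.167, 0.985, 997.143], [0.0, 0.0, 0.0, 1.0]] ['K', 'T']
0.9958503401360544
wrist [[327.7, 0.0, 284.9], [0.0, 327.7, 208.9], [0.0, 0.0, 1.0]] [[0.269, -0.921, -0.281, 103.101], [0.963, 0.257, 0.081, 645.996], [-0.003, -0.292, 0.956, 372.742], [0.0, 0.0, 0.0, 1.0]] ['K', 'T']
0.9960331632653061
```

View pics/top0.png

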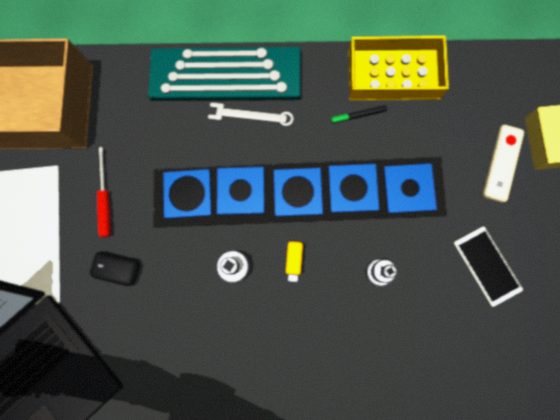

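View pics/side0.png

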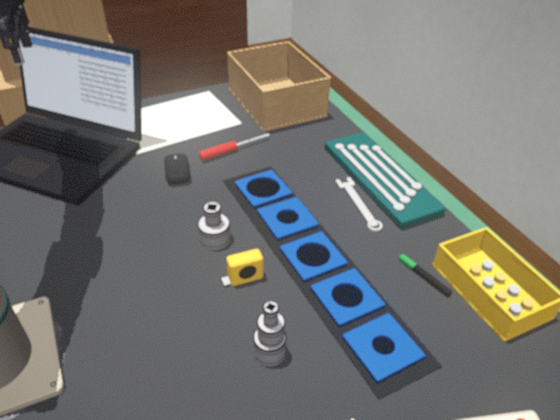

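The top view shows, left to right, the wells for 64 (186,193), 34 (240,190), 54 (298,191), 44 (354,188) and 24 (411,188). The piles are 64+34 at (232,265) and 54+44+24 at (382,270), with a yellow tape measure between them at (294,260). Next I'll measure these.

```bash
cat > h.py <<'E'
from cell import *
import cv2,numpy as np
def cloud(d,p):
    K,T=p["K"],p["T"]; v,u=np.mgrid[:420,:560]
    x=(u-K[0,2])/K[0,0]*d; y=(v-K[1,2])/K[1,1]*d
    P=np.stack([x,-y,-d],-1)
    return P@T[:3,:3].T+T[:3,3]
def ray(uv,p,z):
    K,T=p["K"],p["T"]; uv=np.atleast_2d(np.float64(uv))
    r=np.stack([(uv[:,0]-K[0,2])/K[0,0],-(uv[:,1]-K[1,2])/K[1,1],-np.ones(len(uv))],-1)@T[:3,:3].T
    o=T[:3,3]; s=(z-o[2])/r[:,2]; return (o+s[:,None]*r)[:,:2]
def proj(P,p):
    K,T=p["K"],p["T"]; q=(np.atleast_2d(P)-T[:3,3])@T[:3,:3]; q=q*[1,-1,-1]
    return np.stack([q[:,0]/q[:,2]*K[0,0]+K[0,2],q[:,1]/q[:,2]*K[1,1]+K[1,2]],-1)
def circfit(P):
    A=np.c_[2*P,np.ones(len(P))]; s=np.linalg.lstsq(A,(P**2).sum(1),rcond=None)[0]
    return s[:2],np.sqrt(s[2]+s[0]**2+s[1]**2)
def wells(im,p):
    hsv=cv2.cvtColor(im,cv2.COLOR_BGR2HSV)
    m=cv2.inRange(hsv,(95,120,90),(125,255,255))
    cs,h=cv2.findContours(m,cv2.RETR_CCOMP,cv2.CHAIN_APPROX_NONE)
    out=[]
    for i,c in enumerate(cs):
        if h[0][i][3]>=0 or cv2.contourArea(c)<800: continue
        k=h[0][i][2]; best=None
        while k>=0:
            if best is None or cv2.contourArea(cs[k])>cv2.contourArea(cs[best]): best=k
            k=h[0][k][0]
        W=ray(c[:,0],p,12); r=cv2.minAreaRect(W.astype(np.float32))
        o=[np.round(r[0],1),np.round(r[1],1),round(r[2],1)]
        if best is not None:
            cc,R=circfit(ray(cs[best][:,0],p,12)); o+=[np.round(cc,1),round(2*R,1)]
        out.append(o)
    return out
E
python3 - <<'E'
from h import *
for n in ["top","side"]:
    im=cv2.imread(f"pics/{n}0.png"); d=np.load(f"{n}0.npy"); p=camera_params(n)
    print(n)
    for w in wells(im,p): print(*w)
    C=cloud(d,p); 
    t=(abs(C[...,1])<400)&(abs(C[...,0]-500)<250)&(C[...,2]<10)
    print("table z",np.median(C[t][:,2]),C[t][:,2].std())
    m=((C[...,2]>25)&(C[...,0]>300)&(C[...,0]<510)&(abs(C[...,1]+50)<230)).astype(np.uint8)
    nn,l,s,c=cv2.connectedComponentsWithStats(m)
    for i in range(1,nn):
        if s[i,4]<40: continue
        Q=C[l==i]; print("blob",c[i],s[i,4],Q.min(0).round(),Q.max(0).round())
        for lo,hi in [(36,52),(80,95),(120,135)]:
            q=Q[(Q[:,2]>lo)&(Q[:,2]<hi)]
            if len(q)>10:
                (cx,cy),r=cv2.minEnclosingCircle(q[:,:2].astype(np.float32)); print(lo,len(q),q[:,2].mean().round(1),round(cx,1),round(cy,1),round(2*r,1))
E
```

```text
top
[596.1 235.9] [104.4 104.5] 4.0 [596.2 236.2] 76.7
[600.2  -4.3] [104.4 104.6] 2.7 [600.3  -4.4] 66.7
[603.2 119.6] [104.4 104.5] 1.7 [603.4 119.7] 46.6
[ 608.8 -243.3] [104.1 104.3] 3.6 [ 608.8 -243.2] 37.1
[ 608.8 -123.6] [104.4 104.5] 2.5 [ 609.2 -123.6] 56.8
table z 0.6943625693385229 2.569056032195339
blob [293.38492872 257.88391039] 491 [398. -12.  39.] [489.  20. 997.]
36 11 47.8 455.8 4.3 67.6
blob [232.0806846  266.19193154] 818 [398.  -9.  26.] [469. 161. 997.]
36 519 46.5 438.7 128.3 64.9
80 255 88.6 438.1 129.3 34.8
blob [380.39517345 271.80693816] 663 [ 398. -192.   25.] [455.  -9. 997.]
36 163 45.5 428.9 -169.3 54.1
80 256 88.1 429.9 -171.2 44.6
120 147 127.9 428.3 -173.3 24.8
side
[ 604.  -244.4] [105.  104.6] 3.7 [ 604.4 -244.5] 34.9
[ 604.3 -125.5] [104.9 106. ] 2.5 [ 604.4 -125.3] 54.0
[595.8  -6.9] [105.  107.4] 2.3 [595.8  -6.4] 62.9
[598.2 116.6] [104.1 108.4] 1.5 [598.7 117.1] 42.6
[591.6 232.5] [104.9 109.4] 3.9 [591.7 233.1] 71.5
table z -1.0530134347175135 2.9012315330837506
blob [213.15434783 223.00978261] 920 [402.  91.  25.] [467. 159.  91.]
36 431 44.1 433.4 125.8 68.8
80 189 86.3 433.8 128.1 37.3
blob [244.34311224 263.14540816] 784 [418. -17.  25.] [484.  18.  62.]
36 207 44.3 450.9 -1.0 66.3
blob [269.75776836 331.71468927] 1416 [ 398. -199.   25.] [ 452. -148.  130.]
36 315 44.0 424.9 -171.6 55.4
80 356 86.7 426.2 -172.3 45.3
120 189 126.4 424.6 -174.3 26.8
```

```bash
python3 - <<'E'
import cv2
t=cv2.imread("pics/top0.png"); s=cv2.imread("pics/side0.png")
a=cv2.resize(t[230:300,195:275],(400,350),interpolation=cv2.INTER_CUBIC);b=cv2.resize(t[235:305,345:425],(400,350),interpolation=cv2.INTER_CUBIC)
c=cv2.resize(s[190:260,175:255],(400,300));e=cv2.resize(s[290:380,220:320],(400,300))
cv2.imwrite("pics/crop.png",cv2.resize(cv2.vconcat([cv2.hconcat([a,b]),cv2.hconcat([c,e])]),(800,600)))
E
```

```text
(no output)
```

View pics/crop.png

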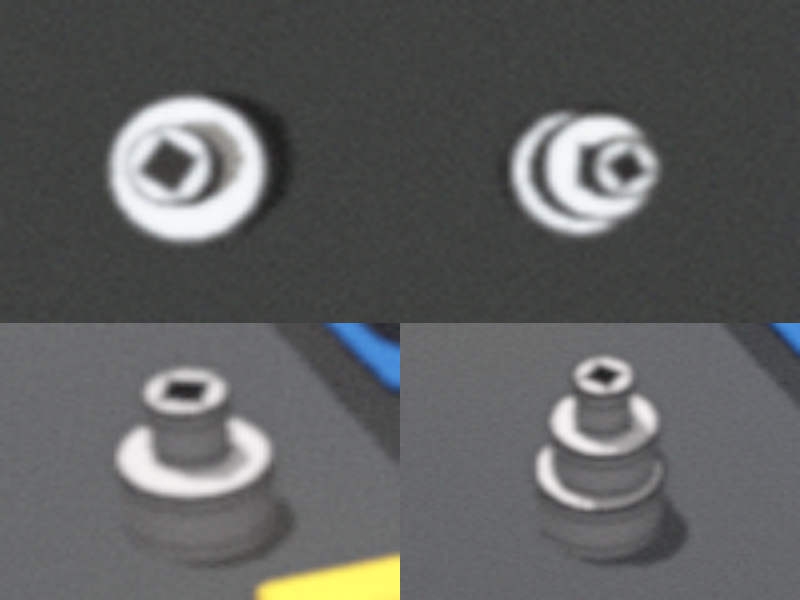

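View pics/wrist0.png

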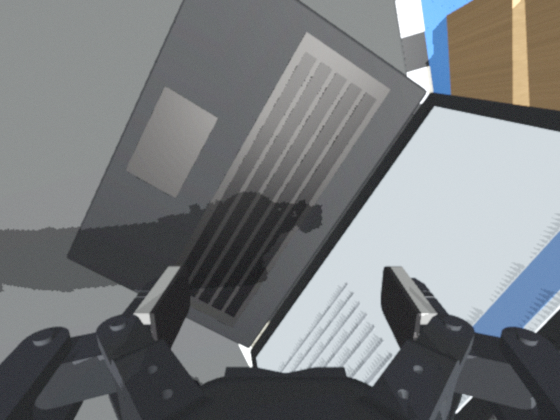

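```bash
cat > dl.py <<'E'
import sys
from h import *
from scipy.spatial.transform import Rotation as Ro
s=read_state(); R=Ro.from_euler("xyz",s["tool_rot"]).as_matrix()
print("t",round(s["clock"],2),"pos",s["eef_pos"].round(1),"yaw",s["tool_rot"].round(4),"F",s["force"].round(1),"w",round(s["width"],1))
for a in sys.argv[1:]:
    t=np.float64(a.split(",")); print(a,"delta tool",(R.T@(t-s["eef_pos"])).round(1))
E
python3 dl.py 450,300,380 426.5,-173.8,350
```

```text
t 0.15 pos [175.1 625.8 404. ] yaw [-3.1401  0.      2.8688] F [-0.3 -0.4  0.6] w 84.9
450,300,380 delta tool [-352.5 -239.6   24.4]
426.5,-173.8,350 delta tool [-457.6 -702.2   55. ]
```

```bash
python3 -m jog '[-12,-8,1,3,85, -36,-24,3,8,85, -66,-45,5,14,85, -96,-65,7,20,85, -126,-86,9,26,85, -156,-106,11,32,85, -186,-127,13,38,85, -216,-147,15,44,85, -246,-167,17,50,85, -276,-188,19,56,85, -306,-208,21,62,85, -332,-226,23,68,85, -347,-236,24,72,85, -352,-240,24,74.4,85]'; python3 dl.py 426.5,-173.8,350
```

```text
clock: 1.32
eef_pos: [451.3, 297.3, 380.6]
tool_rot: [3.141, 0.001, 1.562]
force: [0.6, -0.5, 0.6]
width: 85.0
t 1.32 pos [451.3 297.3 380.6] yaw [3.1407e+00 1.4000e-03 1.5621e+00] F [ 0.6 -0.5  0.6] w 85.0
426.5,-173.8,350 delta tool [-471.2  -20.8   31.3]
```

```bash
python3 -m jog '[-10,-1,1,0,85, -30,-2,2,0,85, -60,-3,4,0,85, -95,-5,6,0,85, -130,-7,8,0,85, -165,-9,11,0,85, -200,-11,13,0,85, -235,-13,15,0,85, -270,-15,18,0,85, -305,-17,20,0,85, -340,-18,22,0,85, -375,-20,25,0,85, -410,-22,28,0,85, -440,-24,30,0,85, -460,-24,31,0,85, -470,-24,31,0,85, -471,-24,31,0,85, -471,-24,31,0,85]'; python3 - <<'E'
from h import *
p=camera_params("wrist"); im,d=get_image("wrist"); cv2.imwrite("pics/w1.png",im); np.save("w1.npy",d)
print(p["T"][:3,3])
for w in wells(im,p): print(*w)
C=cloud(d,p)
m=(C[...,0]<520)&(C[...,0]>370)&(abs(C[...,1]+172)<60)
for lo,hi in [(36,52),(80,95),(120,135)]:
    q=C[m&(C[...,2]>lo)&(C[...,2]<hi)]
    if len(q)>10:
        (cx,cy),r=cv2.minEnclosingCircle(q[:,:2].astype(np.float32)); print(lo,len(q),q[:,2].mean().round(1),round(cx,1),round(cy,1),round(2*r,1))
E
python3 dl.py 426.5,-173.8,271
```

```text
clock: 2.82
eef_pos: [425.4, -169.5, 349.6]
tool_rot: [-3.141, -0.001, 1.573]
force: [-0.1, 0.2, 0.1]
width: 84.9
[425.04445335 -94.7259768  318.58226239]
[ 606.4 -243.1] [102.9 103.2] 3.7 [ 605.9 -242.6] 36.0
[ 606.5 -124.3] [102.9 100.8] 2.5 [ 605.9 -123.9] 56.5
[599.  -31.6] [102.7  49.4] 2.5
36 831 45.2 427.4 -170.5 54.5
80 1576 87.7 428.5 -171.9 44.9
120 1198 127.4 426.7 -173.9 25.4
t 2.87 pos [ 425.5 -168.9  349.6] yaw [-3.1412e+00 -1.7000e-03  1.5736e+00] F [ 0.1  0.1 -0. ] w 85.1
426.5,-173.8,271 delta tool [-5.   1.  78.6]
```

View pics/w1.png

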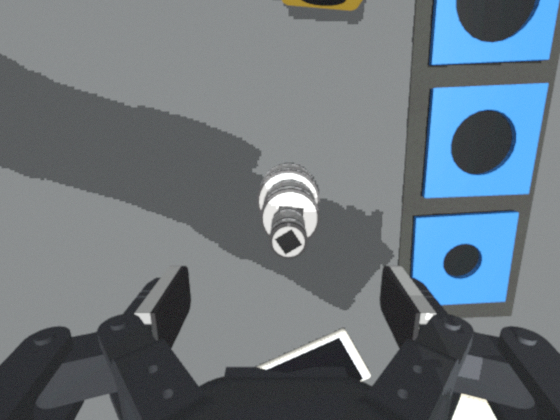

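The wrist view shows the tower top at (288,240), between the open fingers. It agrees with the top/side average to within 1 mm. I'll descend on the 24 mm socket and grip it.

```bash
python3 -m jog '[-4,1,8,0,85, -5,1,24,0,85, -5,1,42,0,85, -5,1,58,0,85, -5,1,70,0,85, -5,1,76,0,85, -5,1,78,0,85, -5,1,78,0,85, -5,1,78,0,60, -5,1,78,0,40, -5,1,78,0,30, -5,1,78,0,15, -5,1,78,0,15, -5,1,78,0,15, -5,1,78,0,15, -5,1,78,0,15]'; python3 dl.py; python3 - <<'E'
from h import *
im,d=get_image("wrist"); cv2.imwrite("pics/w2.png",im)
E
```

```text
clock: 4.2
eef_pos: [426.4, -176.1, 272.2]
tool_rot: [3.14, 0.0, 1.57]
force: [-0.4, 0.1, 6.1]
width: 22.3
t 4.2 pos [ 426.4 -176.1  272.2] yaw [3.1405e+00 1.0000e-04 1.5702e+00] F [-0.4  0.1  6.1] w 22.3
```

View pics/w2.png

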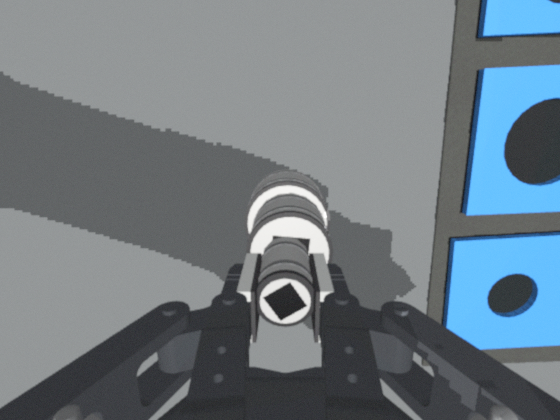

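```bash
python3 -m jog '[0,0,-3,0,15, 0,0,-10,0,15, 0,0,-22,0,15, 0,0,-36,0,15, 0,0,-48,0,15, 0,0,-55,0,15, 0,0,-58,0,15]'; python3 dl.py 606.5,-245,330 606.5,-245,189
```

```text
clock: 4.83
eef_pos: [426.3, -176.1, 330.8]
tool_rot: [3.14, 0.001, 1.57]
force: [0.1, -0.5, -0.5]
width: 22.4
t 4.83 pos [ 426.3 -176.1  330.8] yaw [3.1400e+00 6.0000e-04 1.5703e+00] F [ 0.1 -0.5 -0.5] w 22.4
606.5,-245,330 delta tool [-68.8 180.2   1.2]
606.5,-245,189 delta tool [-68.7 180.  142.2]
```

```bash
python3 -m jog '[-2,6,0,0,15, -8,20,0,0,15, -16,42,0,0,15, -26,67,0,0,15, -36,92,0,0,15, -45,118,0,0,15, -54,142,6,0,15, -61,160,18,0,15, -66,172,38,0,15, -68,178,62,0,15, -69,180,84,0,15, -69,180,102,0,15, -69,180,114,0,15, -69,180,120,0,15, -69,180,120,0,15, -69,180,120,0,15]'; python3 - <<'E'
from h import *
for n in ["wrist","top","side"]:
    im,d=get_image(n); cv2.imwrite(f"pics/{n}3.png",im); np.save(n+"3.npy",d); p=camera_params(n)
    C=cloud(d,p); m=(abs(C[...,0]-606)<25)&(abs(C[...,1]+245)<25)&(C[...,2]>55)&(C[...,2]<90)
    q=C[m]; print(n,len(q),q.mean(0).round(1) if len(q) else 0, np.percentile(q[:,:2],[3,97],axis=0).mean(0) if len(q) else 0)
    print([w for w in wells(im,p)])
E
python3 dl.py
```

```text
clock: 6.17
eef_pos: [606.3, -245.2, 209.9]
tool_rot: [3.141, 0.0, 1.57]
force: [0.2, -0.1, 0.3]
width: 22.5
wrist 7260 [ 606.3 -238.8   70.6] [ 606.29056274 -242.38209547]
[[array([ 607.7, -240.4]), array([100.8,  94.6]), 3.5, array([ 603.7, -196.8]), np.float64(49.9)], [array([ 647.3, -148.7]), array([25.9, 48.6]), 0.6, array([ 645.2, -158.4]), np.float64(1.5)]]
top 0 0 0
[[array([596.1, 235.8]), array([104.4, 104.6]), 4.0, array([596.2, 236.2]), np.float64(76.6)], [array([600.2,  -4.4]), array([104.4, 104.6]), 2.6, array([600.4,  -4.4]), np.float64(66.5)], [array([603.2, 119.7]), array([104.4, 104.5]), 1.7, array([603.5, 119.7]), np.float64(46.6)], [array([ 608. , -112.1]), array([105.,  84.]), 0.2]]
side 322 [ 606.1 -251.4   71.9] [ 603.89099148 -248.81137545]
[[array([ 604.5, -244.1]), array([103.5, 103.8]), 3.4], [array([ 604.4, -125. ]), array([105. , 105.7]), 3.1, array([ 604.5, -125.4]), np.float64(54.1)], [array([595.8,  -6.8]), array([105.1, 107.1]), 2.3, array([595.8,  -6.4]), np.float64(63.2)], [array([598.3, 117.4]), array([104.1, 110.2]), 1.7, array([598.7, 117.3]), np.float64(42.9)], [array([591.6, 232.4]), array([104.6, 109.2]), 4.3, array([591.7, 233.1]), np.float64(71.5)]]
t 6.32 pos [ 606.6 -245.3  211. ] yaw [3.1395e+00 8.0000e-04 1.5702e+00] F [ 0.8  0.7 -0.2] w 22.3
```

View pics/wrist3.png

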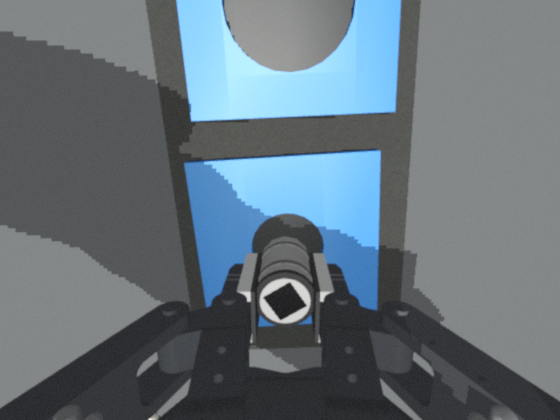

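View pics/side3.png

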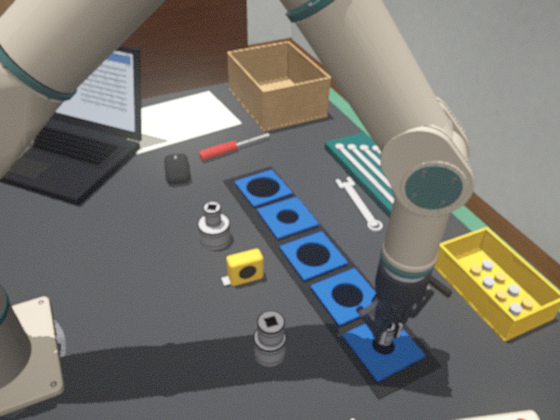

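```bash
python3 -c "
from h import *
p=camera_params('wrist'); print(ray([[286,299]],p,66))"; python3 -m jog '[0,0,3,0,15, 0,0,8,0,15, 0,0,13,0,15, 0,0,16,0,15, 0,0,18,0,15, 0,0,18,0,15]'; python3 dl.py
```

```text
[[ 607.14182741 -243.03373406]]
clock: 6.82
eef_pos: [605.8, -245.0, 190.9]
tool_rot: [-3.14, -0.001, 1.57]
force: [-0.7, 1.1, -0.7]
width: 22.3
t 6.82 pos [ 605.8 -245.   190.9] yaw [-3.1404e+00 -5.0000e-04  1.5701e+00] F [-0.7  1.1 -0.7] w 22.3
```

```bash
python3 -m jog '[0,0,0.5,0,15, 0,0,1,0,15, 0,0,1.5,0,15,0,0,1.5,0,15]'; python3 dl.py
```

```text
clock: 7.15
eef_pos: [606.2, -245.2, 190.4]
tool_rot: [3.141, 0.0, 1.57]
force: [0.1, 0.8, -1.1]
width: 22.3
t 7.15 pos [ 606.2 -245.2  190.4] yaw [3.1412e+00 2.0000e-04 1.5702e+00] F [ 0.1  0.8 -1.1] w 22.3
```

```bash
python3 -m jog '[0,0,0.5,0,15, 0,0,1,0,15, 0,0,1.5,0,15,0,0,1.5,0,15]'; python3 dl.py
```

```text
clock: 7.48
eef_pos: [606.2, -245.2, 190.3]
tool_rot: [3.141, -0.0, 1.57]
force: [-2.5, 0.2, 9.6]
width: 22.4
t 7.48 pos [ 606.2 -245.2  190.3] yaw [ 3.1410e+00 -2.0000e-04  1.5702e+00] F [-2.5  0.2  9.6] w 22.4
```

Contact with the floor reads 9.6 N. I'll release, retreat, and head for the 44.

```bash
python3 -m jog '[0,0,-0.5,0,22, 0,0,-0.5,0,28, 0,0,-0.5,0,36, 0,0,-0.5,0,50, 0,0,-0.5,0,85, 0,0,-0.5,0,85, 0,0,-0.5,0,85, 0,0,-5,0,85, 0,0,-20,0,85, 0,0,-45,0,85, 0,0,-75,0,85, 0,0,-105,0,85, 0,0,-125,0,85, 0,0,-130,0,85]'; python3 dl.py 428,-173.5,310 ; python3 - <<'E'
from h import *
im,d=get_image("wrist"); cv2.imwrite("pics/w4.png",im)
E
```

```text
clock: 8.65
eef_pos: [607.2, -246.0, 324.4]
tool_rot: [3.134, 0.003, 1.57]
force: [-0.0, -0.2, 0.7]
width: 85.1
t 8.65 pos [ 607.2 -246.   324.4] yaw [3.1338 0.0032 1.57  ] F [-0.  -0.2  0.7] w 85.1
428,-173.5,310 delta tool [  72.4 -179.4   12.7]
```

View pics/w4.png

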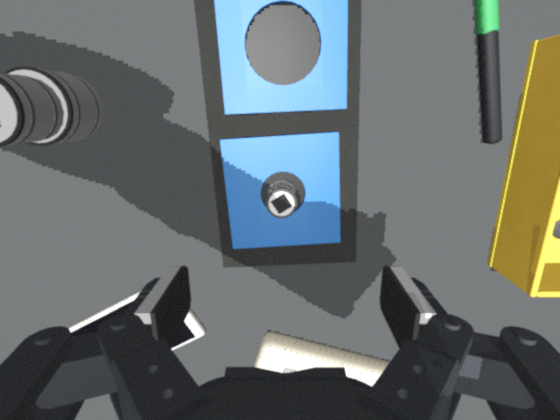

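The 24 stands in its well at (282,203). Now the 44.

```bash
python3 -m jog '[3,-6,0,0,85, 9,-22,0,0,85, 19,-47,0,0,85, 30,-75,0,0,85, 42,-103,0,0,85, 54,-131,3,0,85, 64,-155,9,0,85, 70,-171,15,0,85, 73,-178,20,0,85, 73,-179,22,0,85, 73,-179,22,0,85, 73,-179,22,0,85]'; python3 dl.py 428,-172,226 ; python3 - <<'E'
from h import *
for n in ["wrist","top","side"]:
    p=camera_params(n);im,d=get_image(n); cv2.imwrite(f"pics/{n}5.png",im); C=cloud(d,p)
    for cx0,cy0,lo,hi in [(428,-172,80,95),(606,-243,38,54)]:
        q=C[(np.hypot(C[...,0]-cx0,C[...,1]-cy0)<35)&(C[...,2]>lo)&(C[...,2]<hi)]
        if len(q)>10:
            (cx,cy),r=cv2.minEnclosingCircle(q[:,:2].astype(np.float32)); print(n,lo,len(q),q[:,2].mean().round(1),round(cx,1),round(cy,1),round(2*r,1))
E
```

```text
clock: 9.7
eef_pos: [427.5, -172.1, 296.3]
tool_rot: [-3.141, 0.0, 1.57]
force: [0.3, 0.1, 0.7]
width: 85.0
t 9.7 pos [ 427.5 -172.1  296.3] yaw [-3.1412e+00  1.0000e-04  1.5703e+00] F [0.3 0.1 0.7] w 85.0
428,-172,226 delta tool [ 0.1  0.5 70.3]
wrist 80 4326 87.8 428.2 -171.9 45.3
wrist 38 908 44.9 605.0 -243.3 26.5
top 80 138 88.2 429.4 -167.0 42.2
top 38 120 46.2 606.9 -242.2 25.1
side 80 552 86.6 426.8 -171.4 47.3
side 38 170 44.0 604.5 -243.3 27.3
```

View pics/wrist5.png

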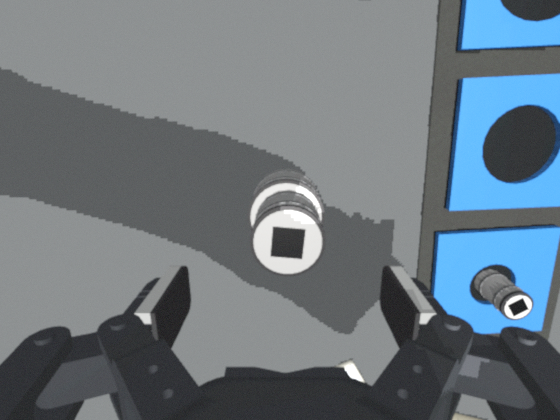

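The 24 is centred in its well, and the 44 sits at (288,240), still centred between the fingers. I'll grasp it.

```bash
python3 -m jog '[0,0,6,0,85, 0,0,18,0,85, 0,0,35,0,85, 0,0,52,0,85, 0,0,64,0,85, 0,0,69,0,85, 0,0,70,0,85, 0,0,70,0,85, 0,0,70,0,60, 0,0,70,0,50, 0,0,70,0,35, 0,0,70,0,35, 0,0,70,0,35, 0,0,70,0,35, 0,0,70,0,35]'; python3 dl.py; python3 -m jog '[0,0,-3,0,35, 0,0,-10,0,35, 0,0,-22,0,35, 0,0,-36,0,35, 0,0,-46,0,35, 0,0,-50,0,35, 0,0,-50,0,35]'; python3 dl.py 606,-124.5,277; python3 - <<'E'
from h import *
im,d=get_image("side"); cv2.imwrite("pics/s6.png",im[150:420,150:500])
E
```

```text
clock: 11.1
eef_pos: [427.7, -172.1, 227.6]
tool_rot: [3.139, 0.001, 1.57]
force: [1.4, 0.5, 5.9]
width: 42.8
t 11.1 pos [ 427.7 -172.1  227.6] yaw [3.1394e+00 6.0000e-04 1.5705e+00] F [1.4 0.5 5.9] w 42.8
clock: 11.68
eef_pos: [427.3, -172.0, 277.7]
tool_rot: [3.14, 0.001, 1.57]
force: [0.7, 0.1, -2.3]
width: 42.6
t 11.68 pos [ 427.3 -172.   277.7] yaw [3.1399e+00 6.0000e-04 1.5704e+00] F [ 0.7  0.1 -2.3] w 42.6
606,-124.5,277 delta tool [ 47.5 178.6   1. ]
```

View pics/s6.png

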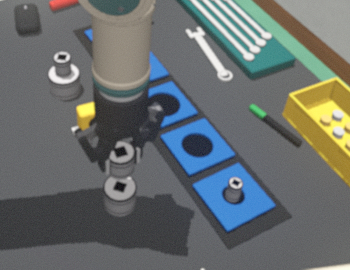

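```bash
python3 -m jog '[2,6,0,0,35, 6,20,0,0,35, 11,42,0,0,35, 18,67,0,0,35, 24,92,0,0,35, 31,118,0,0,35, 37,142,4,0,35, 42,160,12,0,35, 46,172,26,0,35, 47,178,42,0,35, 47.5,179,56,0,35, 47.5,179,67,0,35, 47.5,179,75,0,35, 47.5,179,80,0,35, 47.5,179,84,0,35, 47.5,179,86,0,35, 47.5,179,87,0,35, 47.5,179,87,0,35]'; python3 dl.py; python3 - <<'E'
from h import *
p=camera_params("wrist");im,d=get_image("wrist"); cv2.imwrite("pics/w7.png",im)
print(ray([[287,299]],p,52))
E
```

```text
clock: 13.23
eef_pos: [606.3, -124.7, 190.1]
tool_rot: [3.141, 0.0, 1.57]
force: [0.1, -0.1, -1.5]
width: 42.6
t 13.23 pos [ 606.3 -124.7  190.1] yaw [3.1409e+00 1.0000e-04 1.5701e+00] F [ 0.1 -0.1 -1.5] w 42.6
[[ 606.88976016 -117.91056587]]
```

View pics/w7.png

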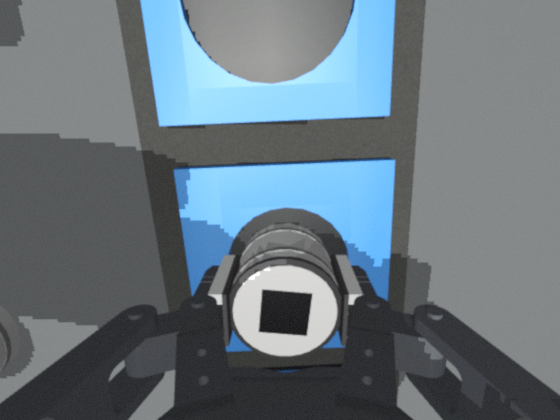

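```bash
python3 -m jog '[0,0,0.7,0,35, 0,0,1.4,0,35, 0,0,2,0,35, 0,0,2,0,35]'; python3 dl.py
```

```text
clock: 13.62
eef_pos: [606.2, -124.5, 187.7]
tool_rot: [3.141, -0.0, 1.57]
force: [0.5, 0.2, -2.5]
width: 42.3
t 13.62 pos [ 606.2 -124.5  187.7] yaw [ 3.1415e+00 -1.0000e-04  1.5703e+00] F [ 0.5  0.2 -2.5] w 42.3
```

```bash
python3 -m jog '[0,0,0.5,0,35, 0,0,1,0,35, 0,0,1.3,0,35, 0,0,1.3,0,35]'; python3 dl.py
```

```text
clock: 13.95
eef_pos: [606.2, -124.6, 187.6]
tool_rot: [3.141, -0.0, 1.57]
force: [-2.3, 0.7, 8.5]
width: 42.6
t 13.95 pos [ 606.2 -124.6  187.6] yaw [ 3.1413e+00 -5.0000e-04  1.5703e+00] F [-2.3  0.7  8.5] w 42.6
```

```bash
python3 -m jog '[0,0,-0.5,0,42, 0,0,-0.5,0,48, 0,0,-0.5,0,56, 0,0,-0.5,0,70, 0,0,-0.5,0,85, 0,0,-0.5,0,85, 0,0,-0.5,0,85, 0,0,-5,0,85, 0,0,-20,0,85, 0,0,-45,0,85, 0,0,-70,0,85, 0,0,-90,0,85, 0,0,-98,0,85, 0,0,-100,0,85, 0,0,-100,0,85]'; python3 dl.py 427.5,-170.7,260 ; python3 - <<'E'
from h import *
im,d=get_image("wrist"); cv2.imwrite("pics/w8.png",im)
E
```

```text
clock: 15.2
eef_pos: [606.1, -124.4, 286.5]
tool_rot: [3.141, -0.0, 1.57]
force: [0.1, 0.5, -0.8]
width: 84.7
t 15.2 pos [ 606.1 -124.4  286.5] yaw [ 3.1412e+00 -2.0000e-04  1.5704e+00] F [ 0.1  0.5 -0.8] w 84.7
427.5,-170.7,260 delta tool [ -46.4 -178.6   26.5]
```

View pics/w8.png

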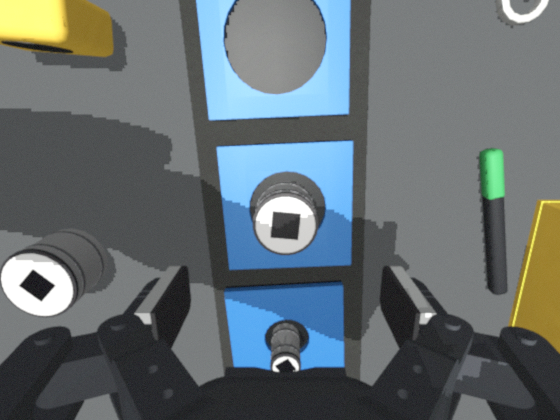

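The 44 stands in its well at (286,220). Now the 54.

```bash
python3 -m jog '[-2,-6,0,0,85, -6,-22,0,0,85, -12,-47,0,0,85, -19,-75,3,0,85, -27,-103,7,0,85, -34,-131,12,0,85, -40,-155,18,0,85, -44,-171,24,0,85, -46,-178,26,0,85, -46.5,-178.5,27,0,85, -46.5,-178.5,27,0,85, -46.5,-178.5,27,0,85]'; python3 dl.py 427.5,-170.7,181 ; python3 - <<'E'
from h import *
for n in ["wrist","side"]:
    p=camera_params(n);im,d=get_image(n); cv2.imwrite(f"pics/{n}9.png",im); C=cloud(d,p)
    for cx0,cy0,lo,hi in [(428,-172,38,54),(606,-124,38,54)]:
        q=C[(np.hypot(C[...,0]-cx0,C[...,1]-cy0)<35)&(C[...,2]>lo)&(C[...,2]<hi)]
        if len(q)>10:
            (cx,cy),r=cv2.minEnclosingCircle(q[:,:2].astype(np.float32)); print(n,lo,len(q),q[:,2].mean().round(1),round(cx,1),round(cy,1),round(2*r,1))
E
```

```text
clock: 16.25
eef_pos: [429.0, -170.8, 259.3]
tool_rot: [3.14, 0.0, 1.571]
force: [0.7, -0.3, 0.5]
width: 85.1
t 16.25 pos [ 429.  -170.8  259.3] yaw [3.1403e+00 3.0000e-04 1.5712e+00] F [ 0.7 -0.3  0.5] w 85.1
427.5,-170.7,181 delta tool [ 0.2 -1.6 78.3]
wrist 38 6132 45.9 427.2 -170.7 55.1
wrist 38 296 40.3 588.2 -128.3 27.4
side 38 786 44.7 425.3 -171.4 57.3
side 38 428 45.8 603.5 -123.7 47.9
```

View pics/wrist9.png

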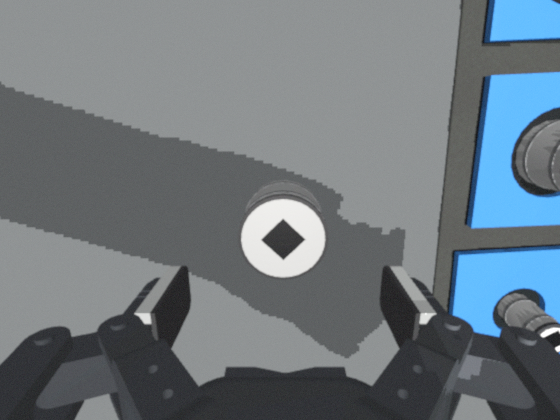

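The 54 is alone at (283,238), between the fingers, so I'll grasp it.

```bash
python3 -m jog '[0,-1,6,0,85, 0,-1,18,0,85, 0,-1,36,0,85, 0,-1,54,0,85, 0,-1,67,0,85, 0,-1,74,0,85, 0,-1,77,0,85, 0,-1,77,0,85, 0,-1,77,0,65, 0,-1,77,0,55, 0,-1,77,0,45, 0,-1,77,0,45, 0,-1,77,0,45, 0,-1,77,0,45, 0,-1,77,0,45]'; python3 dl.py; python3 -m jog '[0,0,-3,0,45, 0,0,-10,0,45, 0,0,-22,0,45, 0,0,-40,0,45, 0,0,-60,0,45, 0,0,-75,0,45, 0,0,-80,0,45, 0,0,-80,0,45]'; python3 dl.py 598,-5.3,262
```

```text
clock: 17.6
eef_pos: [427.0, -171.0, 183.2]
tool_rot: [3.14, 0.0, 1.57]
force: [0.0, 0.5, 6.1]
width: 52.6
t 17.6 pos [ 427.  -171.   183.2] yaw [3.1399 0.     1.5704] F [0.  0.5 6.1] w 52.6
clock: 18.27
eef_pos: [426.9, -170.9, 263.5]
tool_rot: [3.14, 0.001, 1.571]
force: [0.6, 0.2, -3.6]
width: 52.4
t 18.27 pos [ 426.9 -170.9  263.5] yaw [3.1396e+00 8.0000e-04 1.5708e+00] F [ 0.6  0.2 -3.6] w 52.4
598,-5.3,262 delta tool [165.6 171.1   1.7]
```

```bash
python3 -m jog '[5,5,0,0,45, 16,17,0,0,45, 32,33,0,0,45, 50,52,0,0,45, 68,70,0,0,45, 86,89,0,0,45, 104,107,0,0,45, 122,126,0,0,45, 138,143,0,0,45, 151,156,0,0,45, 160,166,2,0,45, 165,170,8,0,45, 165.5,171,22,0,45, 165.5,171,36,0,45, 165.5,171,50,0,45, 165.5,171,61,0,45, 165.5,171,68,0,45, 165.5,171,71,0,45, 165.5,171,71,0,45]'; python3 dl.py; python3 - <<'E'
from h import *
p=camera_params("wrist");im,d=get_image("wrist"); cv2.imwrite("pics/w10.png",im)
E
```

```text
clock: 19.85
eef_pos: [597.1, -6.1, 190.4]
tool_rot: [-3.14, 0.0, 1.569]
force: [0.5, -0.4, -3.0]
width: 52.5
t 19.85 pos [597.1  -6.1 190.4] yaw [-3.1397e+00  1.0000e-04  1.5693e+00] F [ 0.5 -0.4 -3. ] w 52.5
```

View pics/w10.png

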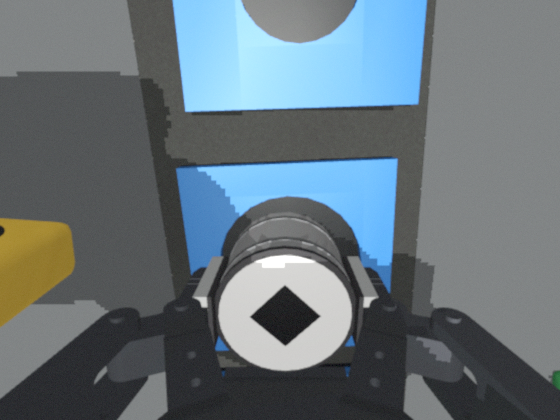

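```bash
python3 -m jog '[0,0.5,0.7,0,45, 0,0.5,1.4,0,45, 0,0.5,1.8,0,45, 0,0.5,1.8,0,45]'; python3 dl.py
```

```text
clock: 20.23
eef_pos: [598.4, -5.4, 189.9]
tool_rot: [3.141, -0.0, 1.57]
force: [0.3, 1.0, -3.6]
width: 52.4
t 20.23 pos [598.4  -5.4 189.9] yaw [ 3.1410e+00 -2.0000e-04  1.5704e+00] F [ 0.3  1.  -3.6] w 52.4
```

```bash
python3 -m jog '[0,0,0.5,0,45, 0,0,1,0,45, 0,0,1.5,0,45, 0,0,1.5,0,45]'; python3 dl.py
```

```text
clock: 20.57
eef_pos: [598.4, -5.6, 189.2]
tool_rot: [3.141, -0.001, 1.57]
force: [-3.3, 0.3, 6.2]
width: 52.2
t 20.57 pos [598.4  -5.6 189.2] yaw [ 3.1409e+00 -7.0000e-04  1.5703e+00] F [-3.3  0.3  6.2] w 52.2
```

The foot is on the floor. Release, rise, and go for the 34.

```bash
python3 -m jog '[0,0,-0.5,0,52, 0,0,-0.5,0,58, 0,0,-0.5,0,66, 0,0,-0.5,0,75, 0,0,-0.5,0,85, 0,0,-0.5,0,85, 0,0,-0.5,0,85, 0,0,-5,0,85, 0,0,-20,0,85, 0,0,-45,0,85, 0,0,-75,0,85, 0,0,-100,0,85, 0,0,-115,0,85, 0,0,-120,0,85, 0,0,-120,0,85]'; python3 dl.py 436,128.5,300 ; python3 - <<'E'
from h import *
p=camera_params("wrist");im,d=get_image("wrist"); cv2.imwrite("pics/w11.png",im)
for w in wells(im,p): print(*w)
E
```

```text
clock: 21.82
eef_pos: [598.6, -5.6, 309.5]
tool_rot: [3.139, -0.0, 1.57]
force: [-0.0, 0.2, -0.1]
width: 85.1
t 21.82 pos [598.6  -5.6 309.5] yaw [ 3.1389e+00 -2.0000e-04  1.5704e+00] F [-0.   0.2 -0.1] w 85.1
436,128.5,300 delta tool [ 134.  -162.7    9.1]
[ 607.6 -123.5] [100.9 103.6] 2.6
[599.  -5.] [100.9 101.3] 2.4 [624.3  38.3] 2.8
[637.7 106.3] [31.8 73.4] 0.0 [637.  108.1] 3.4
```

View pics/w11.png

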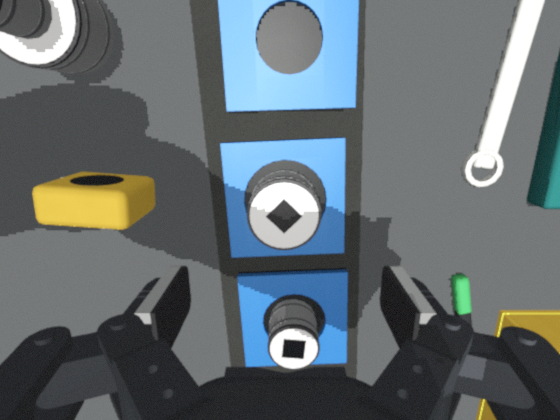

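The 54 stands in its well at (285,212). Next is the 34 on top of the 64.

```bash
python3 -m jog '[5,-6,0,0,85, 14,-18,0,0,85, 27,-33,0,0,85, 42,-51,0,0,85, 57,-69,0,0,85, 72,-87,0,0,85, 87,-105,0,0,85, 102,-123,0,0,85, 115,-139,0,0,85, 125,-152,0,0,85, 131,-160,0,0,85, 134,-163,0,0,85, 134,-163,0,0,85, 134,-163,0,0,85]'; python3 dl.py 436,128.5,228 ; python3 - <<'E'
from h import *
for n in ["wrist","side"]:
    p=camera_params(n);im,d=get_image(n); cv2.imwrite(f"pics/{n}12.png",im); C=cloud(d,p)
    for cx0,cy0,lo,hi in [(436,128,80,95),(436,128,38,54),(598,-5,38,54)]:
        q=C[(np.hypot(C[...,0]-cx0,C[...,1]-cy0)<38)&(C[...,2]>lo)&(C[...,2]<hi)]
        if len(q)>10:
            (cx,cy),r=cv2.minEnclosingCircle(q[:,:2].astype(np.float32)); print(n,lo,len(q),q[:,2].mean().round(1),round(cx,1),round(cy,1),round(2*r,1))
    for w in wells(im,p): print(*w)
E
```

```text
clock: 23.03
eef_pos: [435.8, 128.2, 307.9]
tool_rot: [3.141, 0.001, 1.57]
force: [0.6, 0.4, -0.5]
width: 85.1
t 23.03 pos [435.8 128.2 307.9] yaw [3.141e+00 7.000e-04 1.570e+00] F [ 0.6  0.4 -0.5] w 85.1
436,128.5,228 delta tool [ 0.3  0.1 79.9]
wrist 80 2382 87.7 436.8 128.8 35.1
wrist 38 2936 45.8 437.0 127.6 64.8
wrist 38 40 40.9 603.8 20.3 16.8
[607.5  20.2] [82. 58.] 2.4
[600.7 119.3] [102.5 101.5] 1.7 [600.3 119.9] 46.2
[594.1 232.1] [102.7  95.1] 4.0 [593.  234.8] 76.1
side 80 190 86.1 435.5 128.6 38.0
side 38 413 44.8 434.5 126.6 67.1
side 38 533 49.2 595.8 -5.8 57.8
[ 603.9 -244.6] [104.7 104.5] 3.6 [ 611.7 -236.2] 47.3
[ 604.1 -125.5] [105.2 106.1] 2.5 [ 612.7 -113.5] 72.4
[595.8  -6.9] [104.7 106.9] 2.4
[598.1 117.2] [103.3 109.3] 1.6 [598.4 116.7] 41.8
[591.5 232.7] [105.4 109.6] 3.3 [591.7 232.9] 70.8
```

View pics/wrist12.png

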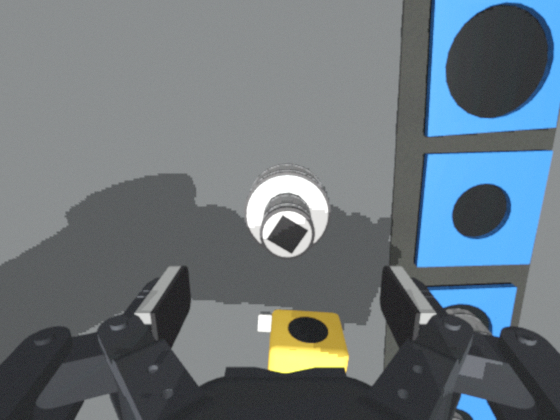

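The 34 is at (288,232), between the fingers.

```bash
python3 -m jog '[0,0.5,6,0,85, 0,0.5,18,0,85, 0,0.5,36,0,85, 0,0.5,55,0,85, 0,0.5,69,0,85, 0,0.5,76,0,85, 0,0.5,79,0,85, 0,0.5,79,0,85, 0,0.5,79,0,60, 0,0.5,79,0,45, 0,0.5,79,0,35, 0,0.5,79,0,25, 0,0.5,79,0,25, 0,0.5,79,0,25, 0,0.5,79,0,25, 0,0.5,79,0,25]'; python3 dl.py; python3 -m jog '[0,0,-3,0,25, 0,0,-10,0,25, 0,0,-22,0,25, 0,0,-36,0,25, 0,0,-46,0,25, 0,0,-50,0,25, 0,0,-50,0,25]'; python3 dl.py 600.7,118.8,279
```

```text
clock: 24.47
eef_pos: [436.1, 128.6, 229.8]
tool_rot: [3.14, -0.001, 1.57]
force: [-0.0, 0.0, 6.2]
width: 32.7
t 24.47 pos [436.1 128.6 229.8] yaw [ 3.1403e+00 -8.0000e-04  1.5704e+00] F [-0.   0.   6.2] w 32.7
clock: 25.05
eef_pos: [436.0, 128.7, 280.1]
tool_rot: [3.14, -0.001, 1.571]
force: [0.1, 0.3, -2.0]
width: 32.8
t 25.05 pos [436.  128.7 280.1] yaw [ 3.1399e+00 -6.0000e-04  1.5708e+00] F [ 0.1  0.3 -2. ] w 32.8
600.7,118.8,279 delta tool [ -9.9 164.7   1.3]
```

```bash
python3 -m jog '[0,5,0,0,25, -1,17,0,0,25, -2,35,0,0,25, -3,57,0,0,25, -5,80,0,0,25, -6,103,0,0,25, -8,125,2,0,25, -9,143,8,0,25, -10,156,20,0,25, -10,163,36,0,25, -10,165,52,0,25, -10,165,66,0,25, -10,165,76,0,25, -10,165,82,0,25, -10,165,86,0,25, -10,165,88,0,25, -10,165,88,0,25, -10,165,88,0,25]'; python3 dl.py; python3 - <<'E'
from h import *
p=camera_params("wrist");im,d=get_image("wrist"); cv2.imwrite("pics/w13.png",im)
E
```

```text
clock: 26.55
eef_pos: [601.0, 118.5, 191.7]
tool_rot: [3.141, -0.0, 1.57]
force: [-0.1, -0.2, -1.5]
width: 31.9
t 26.55 pos [601.  118.5 191.7] yaw [ 3.1406e+00 -2.0000e-04  1.5704e+00] F [-0.1 -0.2 -1.5] w 31.9
```

View pics/w13.png

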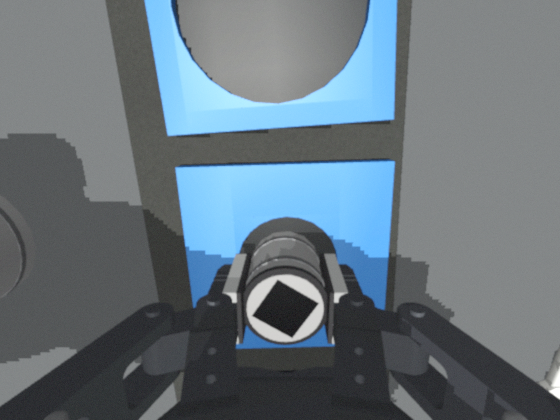

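The 34, top at (286,307), is centred over its well. I'll lower it the rest of the way.

```bash
python3 -m jog '[0,0,0.7,0,25, 0,0,1.4,0,25, 0,0,2,0,25, 0,0,2,0,25]'; python3 dl.py;  python3 -m jog '[0,0,0.4,0,25, 0,0,0.8,0,25, 0,0,1,0,25, 0,0,1,0,25]'; python3 dl.py
```

```text
clock: 26.93
eef_pos: [601.0, 118.5, 189.9]
tool_rot: [3.141, -0.001, 1.57]
force: [-0.4, 0.0, 4.9]
width: 32.4
t 26.93 pos [601.  118.5 189.9] yaw [ 3.1409e+00 -6.0000e-04  1.5703e+00] F [-0.4  0.   4.9] w 32.4
clock: 27.27
eef_pos: [601.0, 118.4, 189.9]
tool_rot: [3.141, -0.001, 1.57]
force: [-3.2, 0.0, 11.9]
width: 32.4
t 27.27 pos [601.  118.4 189.9] yaw [ 3.1408e+00 -1.2000e-03  1.5702e+00] F [-3.2  0.  11.9] w 32.4
```

```bash
python3 -m jog '[0,0,-1,0,32, 0,0,-1,0,38, 0,0,-1,0,46, 0,0,-1,0,60, 0,0,-1,0,85, 0,0,-1,0,85, 0,0,-1,0,85, 0,0,-5,0,85, 0,0,-20,0,85, 0,0,-42,0,85, 0,0,-62,0,85, 0,0,-76,0,85, 0,0,-80,0,85, 0,0,-80,0,85]'; python3 dl.py 436.3,127,265
```

```text
clock: 28.43
eef_pos: [601.2, 118.5, 269.2]
tool_rot: [3.139, -0.001, 1.57]
force: [-0.4, 1.0, -0.4]
width: 84.9
t 28.43 pos [601.2 118.5 269.2] yaw [ 3.1395e+00 -6.0000e-04  1.5705e+00] F [-0.4  1.  -0.4] w 84.9
436.3,127,265 delta tool [   8.4 -164.9    3.9]
```

```bash
python3 -m jog '[0,-5,0,0,85, 1,-17,0,0,85, 2,-35,0,0,85, 3,-57,0,0,85, 4,-80,0,0,85, 5,-103,0,0,85, 6,-125,0,0,85, 7,-143,0,0,85, 8,-156,0,0,85, 8.5,-163,0,0,85, 8.5,-165,0,0,85, 8.5,-165,0,0,85, 8.5,-165,0,0,85]'; python3 dl.py 436.5,127.2,181 ; python3 - <<'E'
from h import *
for n in ["wrist","side"]:
    p=camera_params(n);im,d=get_image(n); cv2.imwrite(f"pics/{n}14.png",im); C=cloud(d,p)
    for cx0,cy0,lo,hi in [(436,128,38,54),(601,119,38,54)]:
        q=C[(np.hypot(C[...,0]-cx0,C[...,1]-cy0)<38)&(C[...,2]>lo)&(C[...,2]<hi)]
        if len(q)>10:
            (cx,cy),r=cv2.minEnclosingCircle(q[:,:2].astype(np.float32)); print(n,lo,len(q),q[:,2].mean().round(1),round(cx,1),round(cy,1),round(2*r,1))
E
```

```text
clock: 29.52
eef_pos: [436.6, 127.0, 267.9]
tool_rot: [3.141, 0.0, 1.57]
force: [-0.4, 0.2, -0.0]
width: 85.4
t 29.52 pos [436.6 127.  267.9] yaw [3.1407e+00 4.0000e-04 1.5702e+00] F [-0.4  0.2 -0. ] w 85.4
436.5,127.2,181 delta tool [ 0.3 -0.2 86.9]
wrist 38 7902 45.9 436.9 127.6 65.1
wrist 38 2291 46.4 600.3 118.7 36.4
side 38 583 44.6 434.0 126.7 67.8
side 38 173 45.7 597.7 118.0 39.2
```

View pics/wrist14.png

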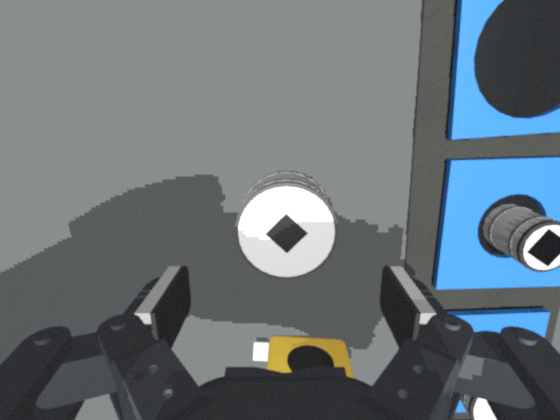

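The 34 stands in its well, and the 64 at (287,231) is centred between the fingers.

```bash
python3 -m jog '[0,0,6,0,85.4, 0,0,18,0,85.4, 0,0,36,0,85.4, 0,0,54,0,85.4, 0,0,69,0,85.4, 0,0,79,0,85.4, 0,0,84,0,85.4, 0,0,85,0,85.4, 0,0,85,0,85.4, 0,0,85,0,72, 0,0,85,0,64, 0,0,85,0,55, 0,0,85,0,55, 0,0,85,0,55, 0,0,85,0,55, 0,0,85,0,55]'; python3 dl.py; python3 -m jog '[0,0,-3,0,55, 0,0,-10,0,55, 0,0,-22,0,55, 0,0,-40,0,55, 0,0,-60,0,55, 0,0,-75,0,55, 0,0,-80,0,55, 0,0,-80,0,55]'; python3 dl.py 593.8,234.5,263
```

```text
clock: 30.95
eef_pos: [436.5, 127.0, 184.3]
tool_rot: [3.139, -0.0, 1.57]
force: [0.3, -0.4, 7.5]
width: 62.4
t 30.95 pos [436.5 127.  184.3] yaw [ 3.1386e+00 -5.0000e-04  1.5701e+00] F [ 0.3 -0.4  7.5] w 62.4
clock: 31.62
eef_pos: [435.8, 127.4, 264.2]
tool_rot: [3.14, -0.001, 1.571]
force: [0.8, 0.1, -4.6]
width: 62.6
t 31.62 pos [435.8 127.4 264.2] yaw [ 3.1398e+00 -7.0000e-04  1.5712e+00] F [ 0.8  0.1 -4.6] w 62.6
593.8,234.5,263 delta tool [107.  158.    1.5]
```

```bash
python3 -m jog '[3,5,0,0,55, 11,16,0,0,55, 22,32,0,0,55, 34,50,0,0,55, 46,68,0,0,55, 58,86,0,0,55, 70,104,0,0,55, 82,122,0,0,55, 93,138,0,0,55, 101,150,0,0,55, 106,156,2,0,55, 107,157.5,9,0,55, 107,157.5,22,0,55, 107,157.5,36,0,55, 107,157.5,50,0,55, 107,157.5,61,0,55, 107,157.5,68,0,55, 107,157.5,71,0,55, 107,157.5,71,0,55]'; python3 dl.py; python3 - <<'E'
from h import *
p=camera_params("wrist");im,d=get_image("wrist"); cv2.imwrite("pics/w15.png",im)
E
```

```text
clock: 33.2
eef_pos: [593.1, 233.5, 191.5]
tool_rot: [-3.14, 0.0, 1.57]
force: [-0.4, 0.4, -4.4]
width: 62.6
t 33.2 pos [593.1 233.5 191.5] yaw [-3.1403e+00  5.0000e-04  1.5698e+00] F [-0.4  0.4 -4.4] w 62.6
```

View pics/w15.png

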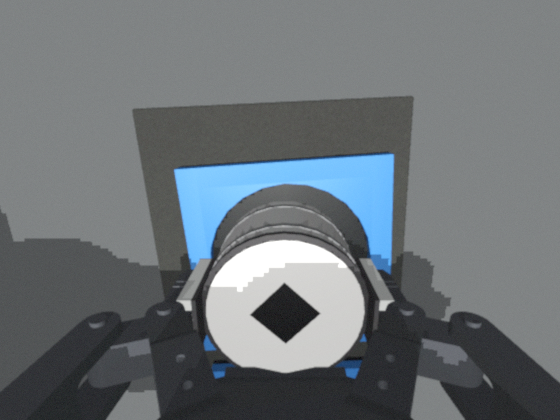

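The 64 (top at (285,305)) is inside the outline of its well. I'll lower it.

```bash
python3 -m jog '[0,0.5,0.7,0,55, 0,0.5,1.4,0,55, 0,0.5,2,0,55, 0,0.5,2,0,55]'; python3 dl.py;  python3 -m jog '[0,0,0.4,0,55, 0,0,0.8,0,55, 0,0,1,0,55, 0,0,1,0,55]'; python3 dl.py
```

```text
clock: 33.58
eef_pos: [594.2, 234.1, 190.5]
tool_rot: [3.141, -0.0, 1.57]
force: [-0.5, 0.1, -3.0]
width: 62.3
t 33.58 pos [594.2 234.1 190.5] yaw [ 3.1406e+00 -4.0000e-04  1.5704e+00] F [-0.5  0.1 -3. ] w 62.3
clock: 33.92
eef_pos: [594.2, 234.0, 190.4]
tool_rot: [3.141, -0.001, 1.57]
force: [-2.8, 0.9, 5.6]
width: 62.4
t 33.92 pos [594.2 234.  190.4] yaw [ 3.1406e+00 -1.0000e-03  1.5703e+00] F [-2.8  0.9  5.6] w 62.4
```

```bash
python3 -m jog '[0,0,-0.5,0,62, 0,0,-0.5,0,68, 0,0,-0.5,0,76, 0,0,-0.5,0,85, 0,0,-0.5,0,85, 0,0,-0.5,0,85, 0,0,-0.5,0,85, 0,0,-5,0,85, 0,0,-20,0,85, 0,0,-45,0,85, 0,0,-75,0,85, 0,0,-105,0,85, 0,0,-130,0,85, 0,-15,-145,0,85, 0,-40,-150,0,85, 0,-70,-150,0,85, 0,-100,-150,0,85, 0,-125,-150,0,85, 0,-130,-150,0,85, 0,-130,-150,0,85]'; python3 dl.py; python3 - <<'E'
from h import *
W={64:(594,234.5),54:(598.3,-5.3),44:(606.3,-124.4),34:(600.7,118.7),24:(606.4,-243.5)}
H={64:52,54:52,44:48,34:48,24:46}
for n in ["top","side","wrist"]:
    p=camera_params(n);im,d=get_image(n); cv2.imwrite(f"pics/{n}16.png",im); C=cloud(d,p)
    w={}
    for o in wells(im,p):
        for k in W:
            if np.hypot(*(o[0]-W[k]))<15: w[k]=o[0]
    for k in W:
        q=C[(np.hypot(C[...,0]-W[k][0],C[...,1]-W[k][1])<42)&(abs(C[...,2]-H[k])<5)]
        if len(q)>30:
            (cx,cy),r=cv2.minEnclosingCircle(q[:,:2].astype(np.float32)); A=np.c_[q[:,:2]-q[:,:2].mean(0),np.ones(len(q))]
            print(n,k,"top z",np.median(q[:,2]).round(1),"expect",H[k],"c",round(cx,1),round(cy,1),"d",round(2*r,1),"module",w.get(k))
E
```

```text
clock: 35.58
eef_pos: [462.5, 234.3, 340.2]
tool_rot: [-3.141, -0.002, 1.571]
force: [-0.3, 0.1, 0.1]
width: 85.0
t 35.58 pos [462.5 234.3 340.2] yaw [-3.1409e+00 -1.6000e-03  1.5712e+00] F [-0.3  0.1  0.1] w 85.0
top 64 top z 52.8 expect 52 c 594.6 235.8 d 65.7 module [596.3 235.7]
top 54 top z 52.7 expect 52 c 599.6 -4.3 d 55.0 module [600.4  -4.6]
top 44 top z 48.2 expect 48 c 607.3 -123.1 d 45.6 module [ 609.  -123.7]
top 34 top z 48.8 expect 48 c 601.9 119.5 d 35.3 module [604.  120.2]
top 24 top z 46.4 expect 46 c 607.1 -242.0 d 25.6 module [ 608.8 -243.2]
side 64 top z 50.7 expect 52 c 590.6 233.8 d 68.1 module None
side 54 top z 50.6 expect 52 c 595.3 -5.3 d 57.5 module [596.1  -7.2]
side 44 top z 46.6 expect 48 c 603.7 -125.0 d 46.5 module [ 604.2 -125.5]
side 34 top z 46.5 expect 48 c 597.5 119.0 d 37.2 module [598.  116.6]
side 24 top z 44.5 expect 46 c 603.3 -242.8 d 25.3 module [ 604.  -244.5]
wrist 64 top z 51.9 expect 52 c 593.5 234.4 d 65.5 module [594.8 235.4]
```

View pics/top16.png

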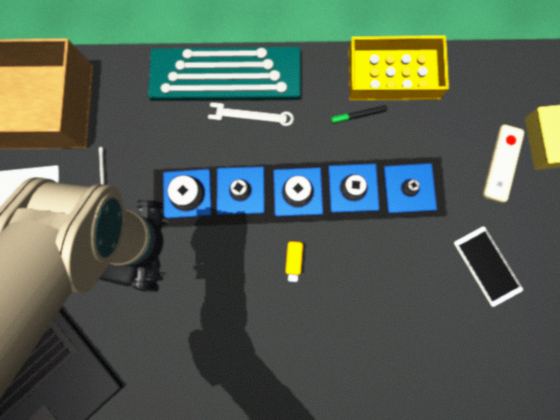

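View pics/side16.png

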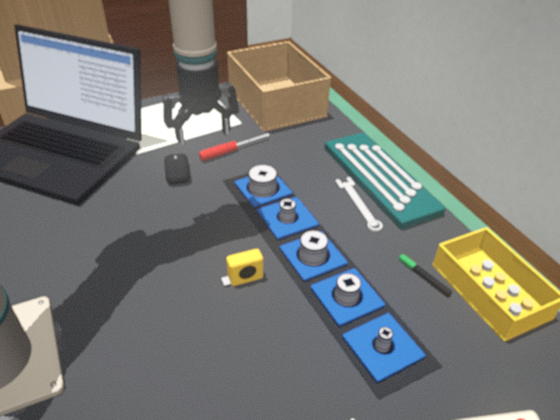

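In the last pictures all five sockets stand upright in their own wells. In the top view they are at (183,190), (240,187), (298,188), (355,185) and (413,185). Every socket is within about 3 mm of its module's centre and the tops are at the expected heights. The gripper is clear, so I'm handing in.

```bash
python3 -c "
from cell import *
print(finish_job())"
```

```text
the job is handed in; nothing more can be done
None
```

All five sockets now stand upright in the wells made for their sizes, and I handed the job in at about 36 s of the 106 s allowed. I took the right pile apart from the top (24, 44, 54), then the left one (34, 64). Each socket was lowered until I felt contact with the well's floor, 5–12 N, before I let go.

**Last checks:**
- **Position:** every socket was within about 3 mm of its module's centre, against the 12 mm allowed.
- **Height:** the tops were within 1.5 mm of where they should be with each socket's foot on the floor.
- **Arm:** the gripper was open and clear of everything, with the force reading near zero.

**Disagreement:** the top and side cameras differed by about 4 mm in x and 2 mm in z. The wrist camera fell between them wherever I compared it. I used the middle values throughout. No check failed, but `finish_job()` reports no verdict, so I don't have the official result.

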